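Open the spring-loaded roll holder to the width rider and hold it

TASK

A new label roll is about to be dropped into the roll holder. Free the holder's sliding cheek by turning the T-shaped clamp knob on its foot about a quarter turn anticlockwise (seen from above), then pull the cheek out against its return springs by the bow handle on its top edge until its pointer lines up with the small rider set on the width scale, and keep it there: finish while still holding the handle. Leave the knob loose, the rider where it is set and the other things on the counter where they stand.

Things in the scene. Friction and masses are not known exactly. Their poses are not given: they have to be found in the camera images.
- stand: Bench roll holder, fixed: grey base plate 345 x 162 mm, upright fixed cheek at one end, two guide rods with coil springs, low end block at the other. Origin: on the counter, on the middle line, 184 mm from the fixed cheek, 134 mm from the end block. x: along the rods, the way the cheek opens (fixed cheek to end block); z up. All of it lies within x -202..146, y -124..82 mm, under 166 mm high.
- cheek (a joint): Travel of the sliding cheek along the stand's x, m: 0 fully in (start), 0.115 fully out. Springs pull it in with 5 N at 0 to 11 N fully out; it runs back when let go. A tight knob holds it fast (over 60 N). It is an upright plate 12 mm thick, 120 wide, top edge 125 mm above the counter, on a grey foot 130 mm wide, 49 mm high, that reaches 119 mm from the plate's middle towards the stand's +x.
- handle: Bow handle on the sliding cheek's top edge, moves with it. Origin: middle of its round bar, 159 mm above the counter over the plate's middle. Bar 12 mm thick, 96 mm long along y (across the sliding), on two 12 mm posts 42 mm either side of the middle; 28 mm free height under it. Axes as the stand's: x is the pulling direction. At travel 0 it is at x -124 mm, y 0 in the stand's frame.
- knob_grip (a point): Grip point of the black T-shaped clamp knob, on its vertical axis, 77 mm above the counter: mid-height of its grip bar, 48 mm long, 12 thick, 28 high (60 to 88 mm above the counter), on a round boss 26 mm wide. Turns with the knob: the bar runs along the point's x; z up. The knob stands on the cheek's foot, 96 mm from the handle's middle along the stand's x, and moves with the cheek.
- knob (a joint): Angle of the clamp knob, rad, growing anticlockwise seen from above: 0 fully tight, bar along the stand's x (starts at 0 to 0.2); 2.0 end stop. The clamp lets go at about 1.0; loose means over 1.1. Takes under 0.15 N m to turn and stays where it is left.
- pointer_tip (a point): Tip of the small steel pointer that sticks out sideways (stand's -y) from the cheek's foot over the scale, 36 mm above the counter; moves with the cheek. At travel 0 it lies at x = -20 mm, y = -88 mm in the stand's frame. Axes as the stand's.
- rider_tip (a point): Inner tip of the rider's thin fin: the mark. The rider is a small brass saddle, 12 x 20 x 14 mm, on the outer edge of the scale bar (stand's -y side), its top 41 mm above the counter; the tip lies at y = -90 mm, 38 mm above the counter. Axes as the stand's. Pointer and rider line up when both tips have the same stand x.
- rider (a joint): Place of the rider along the scale, in m: the cheek travel at which the pointer lines up with it (set between 0.045 and 0.095). Held by friction of about 5 N; must stay as set.
- label_roll_a: Loose bystander: white paper label roll lying flat, 96 mm across, 76 mm high, beside the scale. Origin: centre of its underside.
- label_roll_b: Loose bystander: smaller label roll, 80 mm across, 50 mm high. Origin: centre of its underside.
- stapler: Loose bystander: black stapler, 150 x 36 x 70 mm, on the robot's side of the holder. Origin: centre of its underside.
- tape_dispenser: Loose bystander: desk tape dispenser, 150 x 60 x 90 mm, past the end block. Origin: centre of its underside.
- card_box: Loose bystander: open box of cards, 62 x 98 x 28 mm, past the fixed cheek. Origin: centre of its underside.
- glue_stick: Loose bystander: upright glue stick, 27 mm across, 92 mm high, on the robot's side. Origin: centre of its underside.
- spare_core: Loose bystander: empty cardboard core standing on end, 43 mm across, 76 mm high. Origin: centre of its underside.

How it is judged:
By the outcome, as a careful person would: the job done as asked, in the order asked, and still so for the second after the job is handed in, while the arm keeps its last pose, push and grip.
It also fails if it takes over 51 s, if anything falls off the work surface, if the arm or the gripper's body presses on something with over 40 N, if the wrist force passes 120 N, or if a joint passes its speed limit or range.

ROBOT

A 7-joint arm with a two-finger parallel gripper is mounted at the origin on the work surface. World frame = base frame: x ahead of the robot, y to its left, z up, the work surface at z = 0. Lengths are in m, angles in degrees, forces in N, time in s.
With the tool pointing down it reaches from about 0.35 to 0.9 m from the base axis. Payload 7.2 kg.
Tool frame: the origin (TCP) lies on the front face of the gripper's body, between the roots of the fingers; the fingertips stand 73 mm ahead of it and the grasp point (between the pads) lies 54 mm ahead of it (tip_reach is the z of the fingertips in the tool frame, in m); z points along the fingers, y is the direction in which the jaws open and shut (so a half turn about z gives the same grasp; the last joint's range is limited). The gripper opens to 85 mm and grips with 20 to 120 N. Pads are 22 mm wide; open, the fingers measure 114 mm over their backs; the gripper's body (76 mm by 85 mm) begins 54 mm behind the grasp point. The pads swing forward as they close: fully open they stand 13 mm farther back than shut.
Start: joints at [-74.725, 23.554, -0.728, 91.456, 0.321, 64.991, -4.71], TCP at [0.205, 0.59, 0.304] pointing down, gripper open.
Joint ranges: [-169.25, 169.25], [-16.82, 113.86], [-84.01, 82.57], [7.8, 145.47], [-59.2, 239.2], [7.22, 106.19], [-163.78, 163.78]. Speed limits (degrees/s): [136.94, 136.94, 172.46, 172.46, 180, 180, 180].

INTERFACE

Orientations are given as [roll, pitch, yaw] about the fixed x, y, z axes, in that order (R = Rz(yaw) Ry(pitch) Rx(roll)).
In Python, from rig import * gives the robot as it stands. The module is installed in compiled form; this text tells all that it offers.
- The arm moves only by the shell command python3 -m handwheel 'ROWS' [FORCE]. ROWS is JSON, a list of rows, each an object with "grip": the closure in counts, from 0 (fully open) to 255 (shut); "slide": the shift along the tool's x, y, z in mm, a list of three; "spin": the turn about the tool's z in rad. A call has 1 to 20 rows; each row shifts and turns the commanded pose from where the row before left it, along the tool's axes as they then stand; what a row does not reach is not made up. A row lasts 1/8 s, in which the tool goes at most 62.5 mm and 10.7 degrees, less where a joint would pass 70% of its speed; a pose out of reach is approached as far as the arm can. A call with a gripper value outside its range is refused whole. The fingers move at their own pace and stop on an object; FORCE is the grip in N (left out, the last holds). Time passes only in rows, so rows that do not move let the fingers close. It gives the time, the measured TCP pose, the force and the opening at its end, in the units of the state.
- state(): the state, without advancing time (a new reading comes with each control period).
- read_camera(name): name is "scene" or "top" or "wrist"; returns (picture, depth): 384x512x3 uint8, red, green, blue; 384x512 float32, m along the optical axis (not along the pixel's ray), 0 where there is no reading.
- camera_model(name): a dict with "fx", "fy", "cx", "cy" (pixels), "origin" and "orientation" of the camera in the world; the wrist camera has in their place "T_tool_cam" (4x4, takes a point from camera to tool coordinates, whose origin is the TCP and whose axes are the flange's). Camera axes: x right, y down, z forward; pixel columns grow to the right and rows downward; lengths in m; the calibration is good to about 2 mm. A picture is of the moment at which its call begins: read the wrist's pose just before it. camera_model takes no time and is no camera call.
- sign_off(): hands the job in, once; it reports no verdict.
The state is a dict: "t": time; "qpos": joint angles; "joint_velocities": joint speeds; "tau": joint torques, N m; "tool_pos": TCP position; "ee_rot": TCP orientation; "contact_force": force on the tool from outside, world axes, zero at the start; "wrist_torque": the same for the moment, N m; "finger_gap": finger opening in m.
Only numpy, scipy, OpenCV 4.12 (cv2) and the standard library are available. Lean on these libraries where they do the work, as an engineer would, in place of code of your own. Each camera call takes 0.05 s, during which the arm holds its last target. There are 200 camera calls.

## Working session

There is one attempt and no reset: what is moved stays moved. The work goes in short steps, Python scripts to look and compute and a shell command to move; the robot and the scene stay as the last step left them, time stands still between calls to the robot, and variables do not carry over. Pictures are saved under pics/ and viewed, about 8 in all and at most 12, crops included, and the job is handed in when it is done.

```bash
mkdir -p pics; cat > h.py <<'E'
from rig import *
import numpy as np, cv2
from scipy.spatial.transform import Rotation as R
def cam(n,s=None):
    m=camera_model(n)
    K=np.array([[m['fx'],0,m['cx']],[0,m['fy'],m['cy']],[0,0,1]])
    if 'T_tool_cam' in m:
        T=np.eye(4);T[:3,:3]=R.from_euler('xyz',s['ee_rot'],degrees=True).as_matrix();T[:3,3]=s['tool_pos']
        T=T@np.array(m['T_tool_cam'])
    else:
        T=np.eye(4);o=np.array(m['orientation'])
        T[:3,:3]=o if o.shape==(3,3) else R.from_euler('xyz',o,degrees=True).as_matrix()
        T[:3,3]=m['origin']
    return K,T
def ray(K,T,u,v):
    d=T[:3,:3]@np.linalg.inv(K)@[u,v,1]; return T[:3,3],d
def at_z(K,T,u,v,z):
    o,d=ray(K,T,u,v); return o+d*(z-o[2])/d[2]
def proj(K,T,p):
    q=K@(T[:3,:3].T@(np.array(p)-T[:3,3])); return q[:2]/q[2]
def two(a,b):
    A=[];B=[]
    for o,d in (a,b):
        d=d/np.linalg.norm(d);P=np.eye(3)-np.outer(d,d);A.append(P);B.append(P@o)
    return np.linalg.lstsq(np.vstack(A),np.hstack(B),rcond=None)[0]
def snap(n,f):
    s=state();p,d=read_camera(n);np.savez('pics/'+f+'.npz',p=p,d=d,s=s)
    cv2.imwrite('pics/'+f+'.png',p[:,:,::-1]);return s,p,d
E
python3 - <<'E'
from h import *
for n in ('scene','top','wrist'): print(n,camera_model(n)); snap(n,n+'0')
print(state())
E
python3 -c "
import cv2
a=cv2.imread('pics/top0.png');cv2.imwrite('pics/top0b.png',cv2.resize(a,(800,600)))"
```

```text
scene {'fx': 375.9931806174551, 'fy': 375.9931806174551, 'cx': 256.1724170695021, 'cy': 196.07589413807048, 'origin': array([ 1.14314727, -0.19271572,  0.75027613]), 'orientation': array([-138.48990647,   -0.55247383,   70.58056806])}
top {'fx': 373.0150589257009, 'fy': 373.0150589257009, 'cx': 258.2955485345626, 'cy': 194.32597028716322, 'origin': array([0.39061564, 0.00553787, 0.98655574]), 'orientation': array([-167.95205575,    0.34559647,  -98.57150238])}
wrist {'fx': 304.0210830451834, 'fy': 304.0210830451834, 'cx': 254.3090083902982, 'cy': 189.43636191174065, 'T_tool_cam': array([[ 8.93136023e-04, -9.48528524e-01, -3.16690451e-01,
         8.24084385e-02],
       [ 9.99999517e-01,  7.16879068e-04,  6.73071597e-04,
        -3.19596772e-04],
       [-4.11398854e-04, -3.16690899e-01,  9.48528706e-01,
        -7.04931577e-02],
       [ 0.00000000e+00,  0.00000000e+00,  0.00000000e+00,
         1.00000000e+00]])}
{'t': 0.15, 'qpos': array([-74.72487923,  23.58998834,  -0.72848972,  91.49037726,
         0.32090528,  64.99219885,  -4.70784575]), 'joint_velocities': array([-0.10977503, -0.19126791, -0.00196917, -0.12421346, -0.06540104,
        0.01012236, -0.00403088]), 'tau': array([ 1.63310251e-03, -6.01033258e+01,  6.83142766e-01, -2.99650115e+01,
        1.40270215e-02,  7.83529918e-03,  3.34121739e-05]), 'tool_pos': array([0.20529478, 0.59002496, 0.30325976]), 'ee_rot': array([-1.79929647e+02,  4.91690205e-03,  1.60820674e+02]), 'contact_force': array([-0.55865972,  0.02208296,  0.34928748]), 'wrist_torque': array([ 0.016861  , -0.00254681,  0.03976983]), 'finger_gap': 0.08546817173956311}
```

View pics/top0b.png

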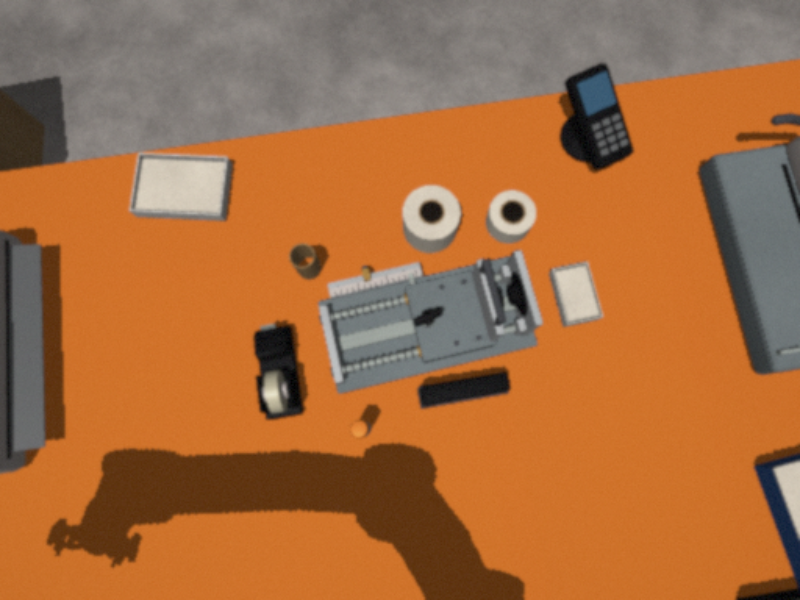

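View pics/scene0.png

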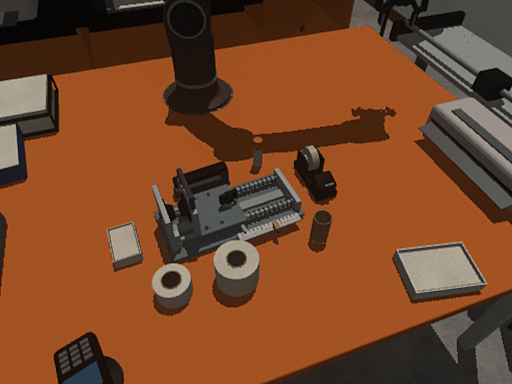

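The top view shows the stand at about x 320-540, y 255-390 (800x600 view). The handle is near (488,297), the knob near (430,316), the rider near (367,272), and the end block on the left. The scene view agrees, with the scale on the far side from the robot.

```bash
python3 - <<'E'
from h import *
z=np.load('pics/top0.npz',allow_pickle=True);d=z['d']
K,T=cam('top')
for n,u,v in [('knob',430,316),('h',488,297),('endblk a',324,305),('endblk b',339,379),('fixed a',519,254),('fixed b',537,325),('rider',367,271),('roll a',415,200),('glue',359,429),('stapler',464,388)]:
    u/=1.5625;v/=1.5625
    o,r=ray(K,T,u,v); q=d[int(v+.5),int(u+.5)]; print(n,(o+r*q).round(3))
a=cv2.resize(z['p'][150:260,190:360][:,:,::-1],None,fx=4.7,fy=4.7,interpolation=cv2.INTER_CUBIC)
cv2.imwrite('pics/topc.png',a)
E
```

```text
knob [ 0.556 -0.056  0.085]
h [ 0.564 -0.144  0.126]
endblk a [0.615 0.115 0.015]
endblk b [0.483 0.102 0.046]
fixed a [ 0.624 -0.204  0.125]
fixed b [ 0.512 -0.211  0.119]
rider [0.655 0.033 0.043]
roll a [ 0.754 -0.063  0.078]
glue [0.4   0.077 0.089]
stapler [ 0.438 -0.092  0.062]
```

View pics/topc.png

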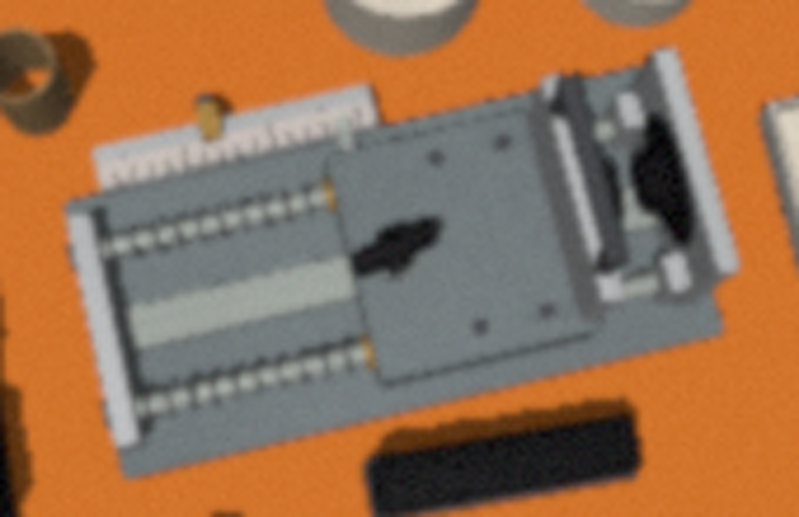

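The close crop shows the knob bar, rider, pointer and handle clearly enough. I'll bring the wrist camera over the stand to measure them.

```bash
python3 -m handwheel '[{"grip":0,"slide":[-40,-38,0],"spin":0},{"grip":0,"slide":[-40,-38,0],"spin":0},{"grip":0,"slide":[-40,-38,0],"spin":0},{"grip":0,"slide":[-40,-38,0],"spin":0},{"grip":0,"slide":[-40,-38,0],"spin":0},{"grip":0,"slide":[-40,-38,0],"spin":0},{"grip":0,"slide":[-40,-38,0],"spin":0},{"grip":0,"slide":[-40,-38,0],"spin":0},{"grip":0,"slide":[-40,-38,0],"spin":0},{"grip":0,"slide":[-40,-38,0],"spin":0},{"grip":0,"slide":[-40,-38,0],"spin":0},{"grip":0,"slide":[-40,-38,0],"spin":0},{"grip":0,"slide":[-40,-38,0],"spin":0},{"grip":0,"slide":[-40,-38,0],"spin":0.17},{"grip":0,"slide":[0,0,0],"spin":0.17},{"grip":0,"slide":[0,0,0],"spin":0.17},{"grip":0,"slide":[0,0,0],"spin":0.17},{"grip":0,"slide":[0,0,0],"spin":0.17},{"grip":0,"slide":[0,0,0],"spin":0.17},{"grip":0,"slide":[0,0,0],"spin":0.17}]' 30
python3 -m handwheel '[{"grip":0,"slide":[0,0,0],"spin":0},{"grip":0,"slide":[0,0,0],"spin":0}]'
python3 - <<'E'
from h import *
s,p,d=snap('wrist','w1')
cv2.imwrite('pics/w1b.png',cv2.resize(p[:,:,::-1],(800,600),interpolation=cv2.INTER_CUBIC))
E
```

```text
t: 2.65
tool_pos: [0.5593, -0.0961, 0.3037]
ee_rot: [-180.0, -0.0, 92.3]
contact_force: [-0.3, -0.6, 0.1]
finger_gap: 0.0854
t: 2.9
tool_pos: [0.5594, -0.096, 0.3038]
ee_rot: [-180.0, -0.0, 92.9]
contact_force: [-0.1, -0.4, 0.1]
finger_gap: 0.0854
```

View pics/w1b.png

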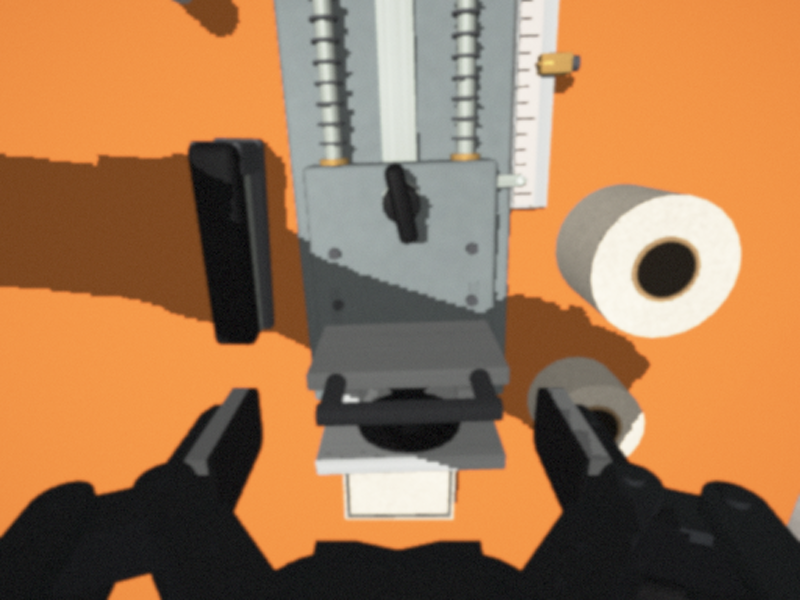

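The wrist view (800x600) shows the knob bar from (393,168) to (408,240), the handle bar from (318,413) to (500,408), the pointer tip at about (524,181) and the rider fin tip at about (538,66). I'll convert these and shift the camera for a second view.

```bash
python3 -m handwheel '[{"grip":0,"slide":[45,0,0],"spin":0},{"grip":0,"slide":[30,0,0],"spin":0},{"grip":0,"slide":[0,0,0],"spin":0},{"grip":0,"slide":[0,0,0],"spin":0}]'
python3 - <<'E'
from h import *
s2,p2,d2=snap('wrist','w2')
cv2.imwrite('pics/w2b.png',cv2.resize(p2[:,:,::-1],(800,600),interpolation=cv2.INTER_CUBIC))
z=np.load('pics/w1.npz',allow_pickle=True);d=z['d'];s=z['s'].item()
K,T=cam('wrist',s);K,T2=cam('wrist',s2);print(s['tool_pos'],s['ee_rot'],s2['tool_pos'])
for n,u,v,h in [('knobA',394,168,.088),('knobB',408,240,.088),('hL',318,413,.159),('hR',500,408,.159),('ptr',524,181,.036),('rid',538,66,.038),('footL',304,168,.049),('footR',496,160,.049)]:
    u=u*.64-.18;v=v*.64-.18
    o,r=ray(K,T,u,v);q=d[int(v+.5),int(u+.5)];P=at_z(K,T,u,v,h)
    print(n,'depth',(o+r*q).round(4),'z-plane',P.round(4),'expect w2(800)',((proj(K,T2,P)+.18)/.64).round(0))
E
```

```text
t: 3.45
tool_pos: [0.556, -0.022, 0.304]
ee_rot: [180.0, 0.0, 92.7]
contact_force: [-0.4, -0.3, 0.8]
finger_gap: 0.0854
[ 0.55943889 -0.09602601  0.30378408] [-1.79988386e+02 -8.88202316e-04  9.28585774e+01] [ 0.55600028 -0.02196739  0.30401515]
knobA depth [ 0.5531 -0.0314  0.088 ] z-plane [ 0.5531 -0.0314  0.088 ] expect w2(800) [394. 289.]
knobB depth [ 0.5636 -0.0732  0.0894] z-plane [ 0.5637 -0.0735  0.088 ] expect w2(800) [407. 350.]
hL depth [ 0.5207 -0.1491  0.1641] z-plane [ 0.5199 -0.1524  0.159 ] expect w2(800) [325. 526.]
hR depth [ 0.6125 -0.1412  0.1647] z-plane [ 0.6141 -0.1446  0.159 ] expect w2(800) [491. 521.]
ptr depth [ 0.6427 -0.0384  0.0388] z-plane [ 0.6434 -0.0386  0.036 ] expect w2(800) [515. 283.]
rid depth [0.6425 0.0338 0.0366] z-plane [0.6422 0.0336 0.038 ] expect w2(800) [527. 184.]
footL depth [ 0.4872 -0.039   0.0161] z-plane [ 0.4934 -0.0367  0.049 ] expect w2(800) [310. 276.]
footR depth [ 0.6261 -0.0262  0.0175] z-plane [ 0.6198 -0.0252  0.049 ] expect w2(800) [489. 268.]
```

View pics/w2b.png

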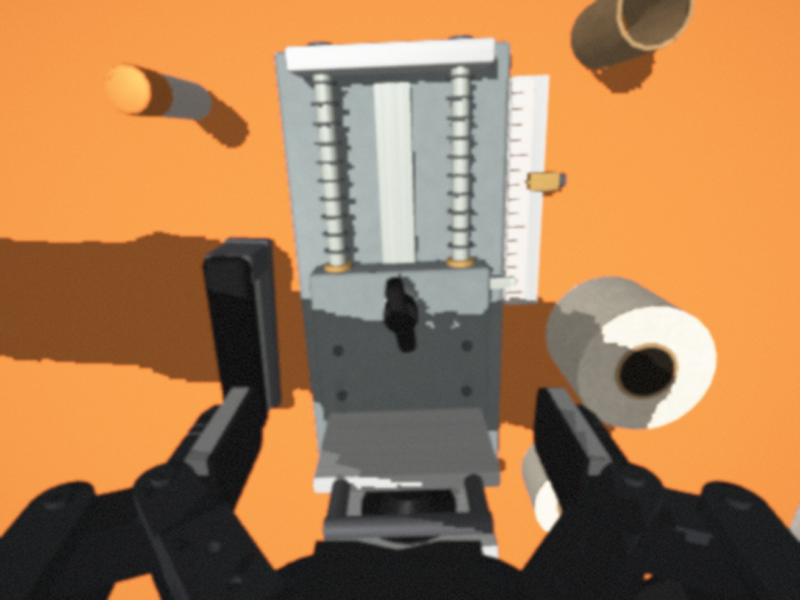

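The second view agrees: the knob is at (396-407, 280-350), the pointer at (513,284) and the rider tip at (527,181), all within a few pixels of prediction.

- Stand yaw is about 95°.
- The knob axis is at (0.5585, -0.0527), with the bar at 104°, so about 0.16 rad.
- The rider corresponds to about 72 mm of travel.
- The distance from handle to knob comes out at 96 mm, as stated.

Next I'll align over the knob.

```bash
python3 -m handwheel '[{"grip":0,"slide":[0,0,0],"spin":-0.1},{"grip":0,"slide":[0,0,0],"spin":-0.1},{"grip":0,"slide":[-30,-5,0],"spin":0},{"grip":0,"slide":[0,0,45],"spin":0},{"grip":0,"slide":[0,0,40],"spin":0},{"grip":0,"slide":[0,0,0],"spin":0},{"grip":0,"slide":[0,0,0],"spin":0}]'
```

```text
t: 4.38
tool_pos: [0.5591, -0.0526, 0.2202]
ee_rot: [179.9, 0.0, 104.0]
contact_force: [-0.1, 0.0, 1.0]
finger_gap: 0.0852
```

```bash
python3 -m handwheel '[{"grip":0,"slide":[0,0,30],"spin":0},{"grip":0,"slide":[0,0,30],"spin":0},{"grip":0,"slide":[0,0,25],"spin":0},{"grip":0,"slide":[0,0,0],"spin":0},{"grip":255,"slide":[0,0,0],"spin":0},{"grip":255,"slide":[0,0,0],"spin":0},{"grip":255,"slide":[0,0,0],"spin":0},{"grip":255,"slide":[0,0,0],"spin":0},{"grip":255,"slide":[0,0,0],"spin":0},{"grip":255,"slide":[0,0,0],"spin":0},{"grip":255,"slide":[0,0,0],"spin":0},{"grip":255,"slide":[0,0,0],"spin":0}]' 30
python3 -c "
from rig import *
s=state();print(s['contact_force'],s['wrist_torque'],s['qpos'].round(1))"
```

```text
t: 5.88
tool_pos: [0.5588, -0.0515, 0.1344]
ee_rot: [180.0, -0.0, 104.1]
contact_force: [-0.8, 0.7, 6.3]
finger_gap: 0.011
[-0.77646604  0.72572172  6.25506769] [0.20176444 0.1130526  0.0860061 ] [-22.4  31.9  30.6 111.  -23.2  43.2  35.7]
```

The grip is good, with a gap of 11 mm. Now I'll turn it anticlockwise.

```bash
python3 -m handwheel '[{"grip":255,"slide":[0,0,0],"spin":-0.1},{"grip":255,"slide":[0,0,0],"spin":-0.1},{"grip":255,"slide":[0,0,0],"spin":-0.1},{"grip":255,"slide":[0,0,0],"spin":-0.1},{"grip":255,"slide":[0,0,0],"spin":-0.1},{"grip":255,"slide":[0,0,0],"spin":-0.1},{"grip":255,"slide":[0,0,0],"spin":-0.1},{"grip":255,"slide":[0,0,0],"spin":-0.1},{"grip":255,"slide":[0,0,0],"spin":-0.1},{"grip":255,"slide":[0,0,0],"spin":-0.1},{"grip":255,"slide":[0,0,0],"spin":-0.1},{"grip":255,"slide":[0,0,0],"spin":-0.1},{"grip":255,"slide":[0,0,0],"spin":-0.1},{"grip":255,"slide":[0,0,0],"spin":-0.1},{"grip":255,"slide":[0,0,0],"spin":-0.1},{"grip":255,"slide":[0,0,0],"spin":0},{"grip":255,"slide":[0,0,0],"spin":0}]'
python3 -c "
from rig import *
s=state();print(s['contact_force'],s['wrist_torque'],s['qpos'].round(1))"
```

```text
t: 8.0
tool_pos: [0.5576, -0.0534, 0.1343]
ee_rot: [-179.9, -0.1, -170.0]
contact_force: [-5.0, -3.5, 8.7]
finger_gap: 0.0118
[-5.00617927 -3.54810378  8.70506884] [-0.94434592  0.96605009  0.0420735 ] [ -5.5  29.1   7.8 109.9  -5.6  41.5 105.5]
```

```bash
python3 -m handwheel '[{"grip":90,"slide":[0,0,0],"spin":0},{"grip":90,"slide":[0,0,0],"spin":0},{"grip":90,"slide":[0,0,0],"spin":0},{"grip":90,"slide":[0,0,0],"spin":0},{"grip":90,"slide":[0,0,-40],"spin":0},{"grip":90,"slide":[0,0,-40],"spin":0},{"grip":90,"slide":[0,0,-40],"spin":0},{"grip":90,"slide":[0,0,-20],"spin":0},{"grip":90,"slide":[0,0,0],"spin":0.087},{"grip":90,"slide":[-1,-45,0],"spin":0},{"grip":90,"slide":[0,-50,0],"spin":0},{"grip":90,"slide":[0,0,0],"spin":0},{"grip":90,"slide":[0,0,0],"spin":0},{"grip":90,"slide":[0,0,0],"spin":0}]'
python3 - <<'E'
from h import *
s,p,d=snap('wrist','w3')
K,T=cam('wrist',s)
for P in [(.567,-.148,.165),(.5584,-.0524,.088),(.6422,.0336,.038),(.6434,-.0386,.036)]: print(((proj(K,T,P)+.18)/.64).round(0))
cv2.imwrite('pics/w3b.png',cv2.resize(p[:,:,::-1],(800,600),interpolation=cv2.INTER_CUBIC))
E
```

```text
t: 9.75
tool_pos: [0.568, -0.1446, 0.2738]
ee_rot: [180.0, -0.0, -174.8]
contact_force: [0.2, 0.0, -1.4]
finger_gap: 0.0551
[389. 345.]
[561. 289.]
[632. 388.]
[533. 380.]
```

View pics/w3b.png

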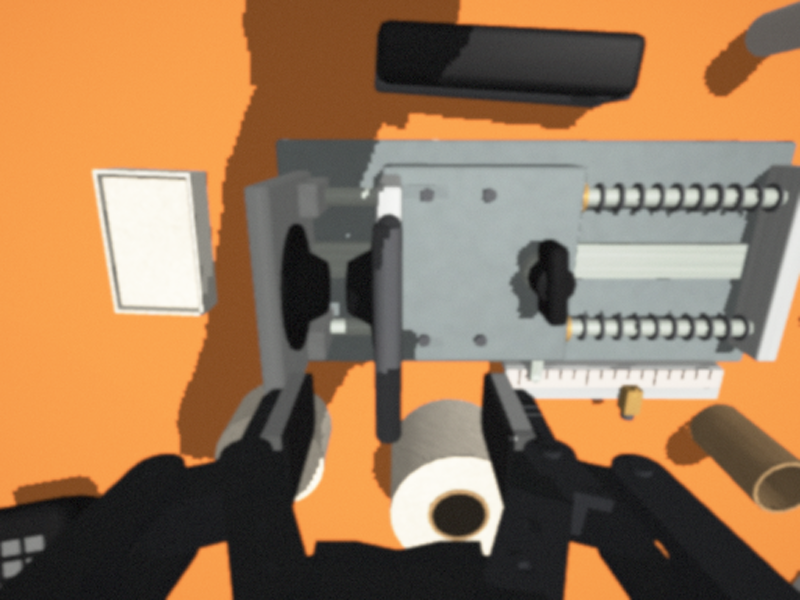

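The knob bar now stands across the stand (x≈550, y 240-325), so it is about 90° turned. The handle bar is vertical at x≈388 (y 218-442), where predicted. Pointer tip ≈(536,378), rider ≈(630,388). Now I'll descend on the handle.

```bash
python3 -m handwheel '[{"grip":90,"slide":[2,-3.5,0],"spin":0},{"grip":90,"slide":[0,0,30],"spin":0},{"grip":90,"slide":[0,0,30],"spin":0},{"grip":90,"slide":[0,0,0],"spin":0},{"grip":90,"slide":[0,0,0],"spin":0},{"grip":255,"slide":[0,0,0],"spin":0},{"grip":255,"slide":[0,0,0],"spin":0},{"grip":255,"slide":[0,0,0],"spin":0},{"grip":255,"slide":[0,0,0],"spin":0},{"grip":255,"slide":[0,0,0],"spin":0},{"grip":255,"slide":[0,0,0],"spin":0},{"grip":255,"slide":[0,0,0],"spin":0}]' 80
```

```text
t: 11.3
tool_pos: [0.5664, -0.1491, 0.2149]
ee_rot: [179.9, 0.1, -174.9]
contact_force: [-1.2, 1.7, 5.3]
finger_gap: 0.0097
```

Gripped. I'll pull 62 mm along tool +y, then check the alignment.

```bash
python3 -m handwheel '[{"grip":255,"slide":[0,5,0],"spin":0},{"grip":255,"slide":[0,8,0],"spin":0},{"grip":255,"slide":[0,10,0],"spin":0},{"grip":255,"slide":[0,10,0],"spin":0},{"grip":255,"slide":[0,10,0],"spin":0},{"grip":255,"slide":[0,10,0],"spin":0},{"grip":255,"slide":[0,9,0],"spin":0},{"grip":255,"slide":[0,0,0],"spin":0},{"grip":255,"slide":[0,0,0],"spin":0},{"grip":255,"slide":[0,0,0],"spin":0}]'
python3 - <<'E'
from h import *
s,p,d=snap('wrist','w4')
cv2.imwrite('pics/w4c.png',cv2.resize(p[100:300,250:450][:,:,::-1],(600,600),interpolation=cv2.INTER_CUBIC))
E
```

```text
t: 12.55
tool_pos: [0.5613, -0.0907, 0.2149]
ee_rot: [-179.8, 0.1, -175.1]
contact_force: [1.4, -7.6, 4.1]
finger_gap: 0.0094
```

View pics/w4c.png

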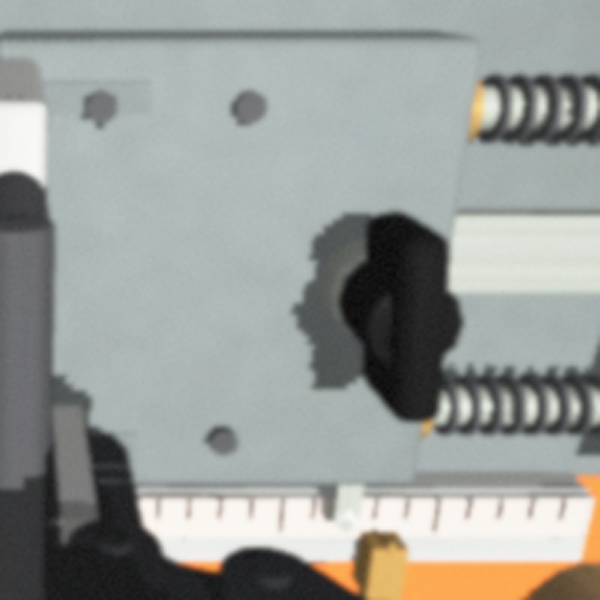

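The cheek moved with the handle. The pointer tip is at about crop (347,524) and the rider at about (380,536), so roughly 13 mm remains.

```bash
python3 - <<'E'
from h import *
z=np.load('pics/w4.npz',allow_pickle=True);s=z['s'].item();K,T=cam('wrist',s)
a=np.radians(95);X=np.array([np.cos(a),np.sin(a),0])
f=lambda x,y,h:at_z(K,T,250+x/3-.33,100+y/3-.33,h)
p=f(347,524,.036);r=f(380,536,.039);print(p,r,(r-p)@X)
s1=np.load('pics/w1.npz',allow_pickle=True)
for n,pp,rr in (('w1',(524,181),(538,66)),('w2',(513,284),(527,181))):
    zz=np.load(f'pics/{n}.npz',allow_pickle=True);K,T1=cam('wrist',zz['s'].item())
    g=lambda q,h:at_z(K,T1,q[0]*.64-.18,q[1]*.64-.18,h)
    print(n,(g(rr,.038)-g(pp,.036))@X)
    c=zz['p'];v0=int(rr[1]*.64);u0=int(rr[0]*.64)
    cv2.imwrite(f'pics/{n}c.png',cv2.resize(c[max(v0-25,0):v0+95,u0-45:u0+45][:,:,::-1],None,fx=5,fy=5,interpolation=cv2.INTER_CUBIC))
a=cv2.imread('pics/w1c.png');b=cv2.imread('pics/w2c.png');h=min(a.shape[0],b.shape[0]);
h=min(h,600);cv2.imwrite('pics/cc.png',cv2.resize(np.hstack([a[:h,:400],b[:h,:400]]),(800,h)))
E
```

```text
[0.63829611 0.02199465 0.036     ] [0.63979898 0.03180742 0.039     ] 0.009644452166931092
w1 0.07207962852540341
w2 0.07481585216737999
```

View pics/cc.png

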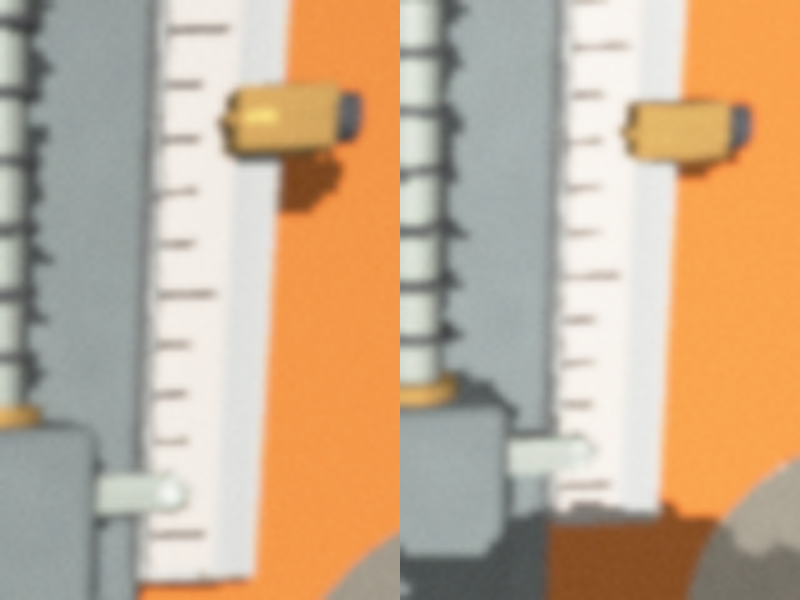

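In both crops the fin tip is visible: (224,124) left and (226,131) right. The pointer tip is at (187,494) and (192,452). I'll refine with these.

```bash
python3 - <<'E'
from h import *
a=np.radians(95);X=np.array([np.cos(a),np.sin(a),0])
L={'w1':(299,17,(224,124),(187,494)),'w2':(292,90,(226,131),(192,452))}
rs=[];ps=[]
for n,(u0,v0,r,p) in L.items():
    zz=np.load(f'pics/{n}.npz',allow_pickle=True);K,T=cam('wrist',zz['s'].item())
    q=lambda c:(u0+c[0]/5-.4,v0+c[1]/5-.4)
    rr=at_z(K,T,*q(r),.038);pp=at_z(K,T,*q(p),.036);print(n,rr,pp,(rr-pp)@X)
    rs.append(ray(K,T,*q(r)));ps.append(ray(K,T,*q(p)))
R_=two(*rs);P_=two(*ps);print('tri',R_,P_,(R_-P_)@X)
zz=np.load('pics/w4.npz',allow_pickle=True);s=zz['s'].item();K,T=cam('wrist',s)
c=proj(K,T,(R_[0],R_[1],.038));print('rider tip in w4 crop',(c+.33-[250,100])*3)
print('moved',(s['tool_pos']-np.array([.5664,-.1491,.2149]))@X)
E
```

```text
w1 [0.64251346 0.03503145 0.038     ] [ 0.64545971 -0.03745335  0.036     ] 0.07246576103090933
w2 [0.64276999 0.03598432 0.038     ] [ 0.64513715 -0.03692985  0.036     ] 0.07284302590613206
tri [0.64377915 0.03566747 0.03369087] [ 0.64594667 -0.03762475  0.03360231] 0.07320222898461456
rider tip in w4 crop [388.09847989 545.70182366]
moved 0.05867020018427033
```

```bash
python3 -m handwheel '[{"grip":255,"slide":[0,6,0],"spin":0},{"grip":255,"slide":[0,6,0],"spin":0},{"grip":255,"slide":[0,0,0],"spin":0},{"grip":255,"slide":[0,0,0],"spin":0},{"grip":255,"slide":[0,0,0],"spin":0}]'
python3 - <<'E'
from h import *
s,p,d=snap('wrist','w5')
K,T=cam('wrist',s);s0=np.array([.5664,-.1491,.2149]);a=np.radians(95);X=np.array([np.cos(a),np.sin(a),0])
print('moved',(s['tool_pos']-s0)@X)
A=cv2.resize(p[245:305,335:405][:,:,::-1],None,fx=8,fy=8,interpolation=cv2.INTER_CUBIC)
print('rider pred',(proj(K,T,(.6426,.0355,.038))-[335,245]+.44)*8, 'ptr pred',(proj(K,T,np.array([.6453,-.0372,.036])+X*((s['tool_pos']-s0)@X))-[335,245]+.44)*8)
s,p,d=snap('scene','s5');Ks,Ts=cam('scene');c=proj(Ks,Ts,(.6426,.0355,.038)).astype(int);print(c)
B=cv2.resize(p[c[1]-30:c[1]+30,c[0]-15:c[0]+15][:,:,::-1],None,fx=8,fy=8,interpolation=cv2.INTER_CUBIC)
cv2.imwrite('pics/c5.png',np.hstack([A,B]))
E
```

```text
t: 13.22
tool_pos: [0.5602, -0.079, 0.2149]
ee_rot: [-179.8, 0.1, -175.1]
contact_force: [1.1, -8.6, 3.6]
finger_gap: 0.0091
moved 0.07041789930276122
rider pred [258.39043548 287.41649884] ptr pred [237.37370883 251.26152581]
[273 222]
```

View pics/c5.png

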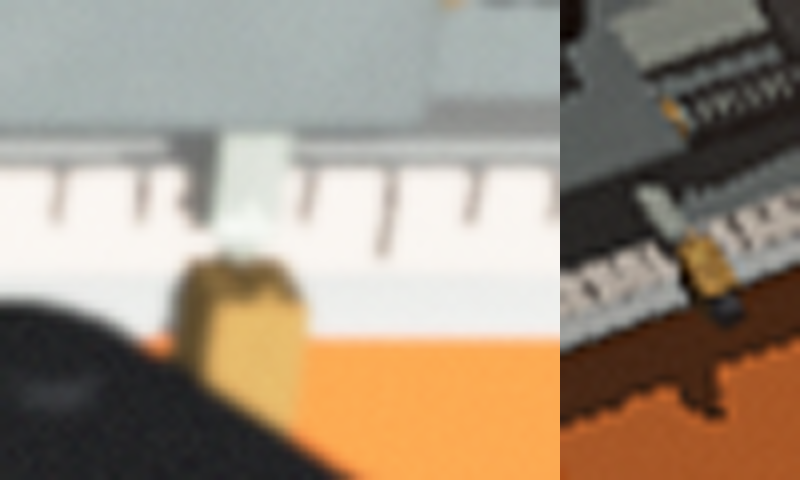

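The pointer tip is at about (243,256), almost opposite the rider fin at about (238,265). The earlier views said about 2 mm more. I'll settle it with a model overlay anchored on the pointer tip: red for a rider travel of 70.4 mm, green for 72.6 mm.

```bash
python3 - <<'E'
from h import *
a=np.radians(95);X=np.array([np.cos(a),np.sin(a),0]);Y=np.array([-np.sin(a),np.cos(a),0])
P0=np.array([.6453,-.0372,.036]);tiles=[]
f=9
for n,pt,tr in (('w1',(299+187/5-.4,17+494/5-.4),0),('w2',(292+192/5-.4,90+452/5-.4),0),('w5',(335+243/8-.44,245+255/8-.44),.0704)):
    zz=np.load(f'pics/{n}.npz',allow_pickle=True);K,T=cam('wrist',zz['s'].item());p=zz['p']
    sh=np.array(pt)-proj(K,T,P0+X*tr);print(n,'shift px',sh.round(2))
    c=(proj(K,T,P0+X*.0715-Y*.012)+sh).astype(int);w=14;u0,v0=c[0]-w,max(c[1]-w-(6 if n=='w5' else 0),0)
    im=cv2.resize(p[v0:v0+33,u0:u0+29][:,:,::-1],None,fx=f,fy=f,interpolation=cv2.INTER_CUBIC);im0=im.copy()
    for t,col in ((.0704,(0,0,255)),(.0726,(0,160,0))):
        g=lambda x,y,z:tuple(int(k) for k in ((proj(K,T,P0+X*(t+x)-Y*y+[0,0,z-.036])+sh-[u0,v0]+.5)*f))
        q=[g(-.006,.004,.041),g(.006,.004,.041),g(.006,.024,.041),g(-.006,.024,.041)]
        cv2.polylines(im,[np.array(q)],True,col,1);cv2.circle(im,g(0,.002,.038),3,col,-1)
    tiles.append(np.vstack([im0,im]))
h=min(t.shape[0] for t in tiles);o=np.hstack([t[:h] for t in tiles]);print(o.shape)
cv2.imwrite('pics/ov.png',cv2.resize(o,(783,594)))
E
```

```text
w1 shift px [0.11 0.25]
w2 shift px [-0.11 -0.23]
w5 shift px [0.72 0.47]
(594, 783, 3)
```

View pics/ov.png

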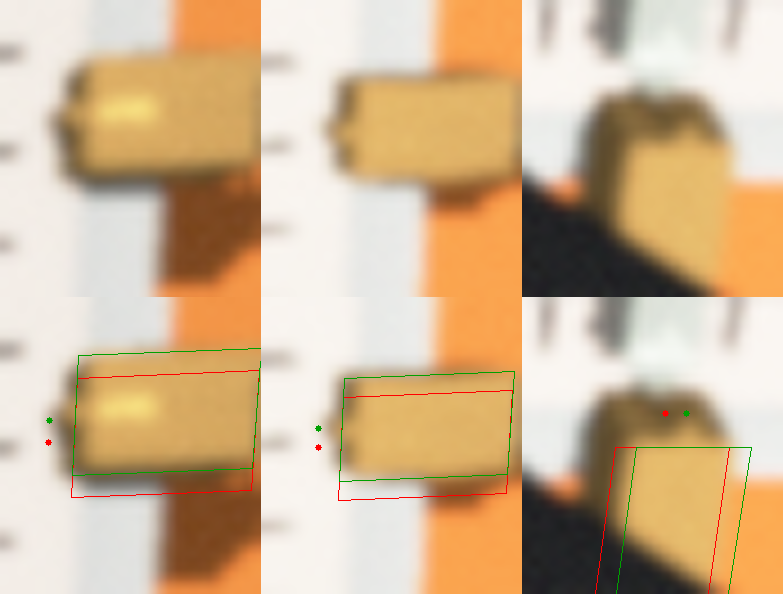

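Overlay: w1 and w2 fit green (about 72.6-72.8 mm). w5, anchored on the pointer, suggests only about 0.8 mm is left. I'll advance by about 1.4 mm and check again in the direct view.

```bash
python3 -m handwheel '[{"grip":255,"slide":[0,1.4,0],"spin":0},{"grip":255,"slide":[0,0,0],"spin":0},{"grip":255,"slide":[0,0,0],"spin":0},{"grip":255,"slide":[0,0,0],"spin":0}]'
python3 - <<'E'
from h import *
a=np.radians(95);X=np.array([np.cos(a),np.sin(a),0]);Y=np.array([-np.sin(a),np.cos(a),0]);P0=np.array([.6453,-.0372,.036])
ims=[];s=state()
for i in range(8): p,d=read_camera('wrist');ims.append(p.astype(float))
p=np.mean(ims,0).astype(np.uint8);np.savez('pics/w6.npz',p=p,s=s)
tr=(s['tool_pos']-np.array([.5664,-.1491,.2149]))@X;print('moved',tr,s['contact_force'])
K,T=cam('wrist',s);u0,v0,f=345,258,13
im=cv2.resize(p[v0:v0+44,u0:u0+30][:,:,::-1],None,fx=f,fy=f,interpolation=cv2.INTER_CUBIC);im0=im.copy()
g=lambda t,y,z:tuple(int(k) for k in ((proj(K,T,P0+X*t-Y*y+[0,0,z-.036])-[u0,v0]+.5)*f))
for t,col in ((tr,(255,0,0)),(tr+.002,(0,160,0))):
    cv2.line(im,g(t,-.012,.036),g(t,0,.036),col,1);cv2.circle(im,g(t,.002,.038),3,col,-1)
    cv2.polylines(im,[np.array([g(t+x,y,.041) for x,y in ((-.006,.003),(.006,.003),(.006,.023),(-.006,.023))])],True,col,1)
    print(g(t,0,.036),g(t,.002,.038))
cv2.imwrite('pics/c6.png',np.hstack([im0,im]))
E
```

```text
t: 13.82
tool_pos: [0.5601, -0.0778, 0.2149]
ee_rot: [-179.8, 0.1, -175.1]
contact_force: [1.0, -8.2, 3.4]
finger_gap: 0.0094
moved 0.07162732842091676 [ 0.98705596 -8.22201905  3.37617417]
(257, 240) (263, 279)
(284, 240) (290, 279)
```

View pics/c6.png

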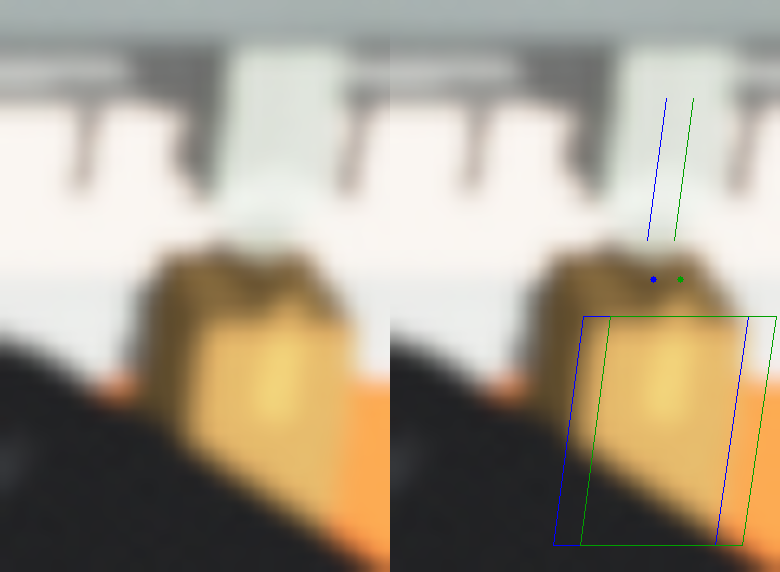

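In the direct view the pointer tip sits at about (262,240) and the rider's top face is centred within about 0.5 mm of the aligned (blue) outline. The cheek is held and steady, so I'm handing in.

```bash
python3 -c "
from rig import *
s=state();print(s['t'],s['tool_pos'],s['finger_gap']);print(sign_off())"
```

```text
14.225 [ 0.560115   -0.07774142  0.21489108] 0.009414166217303553
the job is handed in; nothing more can be done
None
```

I turned the clamp knob about 1.5 rad anticlockwise, to about 1.65 rad. I then gripped the bow handle and pulled the cheek out about 71.6 mm, and handed in at 14.2 s while still holding it.

- **Pointer and rider:** in the last close view they line up to within about 0.5 mm. The two earlier overhead views put the rider at 72.5–72.8 mm. By those I would be up to about 1 mm short, so I stopped between the two readings.
- **Hold:** TCP and grip were steady at hand-in. The last force reading, shortly before, was about 8 N, which fits the spring pull.
- **Knob:** the wrist view after release showed the bar across the rods. It stood the same way in the first view after I started pulling.
- **Bystanders and rider:** no unexpected contact forces showed. I took no final full-scene look at the loose objects, and checked the rider only in the close views.

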